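Rack the print, then hover the screen over the next blank

TASK

A finished print on a thin wooden plaque leans on the sloped stand: stand it on its long edge in the empty slot of the wooden rack and let go of it. Then pick up the small screen by its bridge handle, carry it over the rack to the printing jig, and finish while still holding it there, still and level, hovering about 10 mm above the blank plaque, centred over it and with its long side along the blank's long side. The screen must never touch the blank or the jig, and everything else stays where it stands.

Things in the scene. Friction and masses are not known exactly. Their poses are not given: they have to be found in the camera images.
- plaque: finished print: flat pale wooden plaque with a grey printed face, 120 mm long (own y), 100 mm high (own z), 8 mm thick (own x); origin at the middle of its lower long edge; 95 to 160 g. It starts leaning on the stand with its top edge about 25 deg from vertical, towards the robot, printed face (own +x) away from the robot. The stand's back plate supports only the middle 70 mm of its back up to 60 mm from the lower edge; the top 40 mm is free on both faces
- plaque_mid (a point): centre of that plaque (own z 50 mm); axes as the plaque's
- stand: fixed dark wooden sloped stand, base 80 x 110 x 10 mm, origin under the base's centre, back plate 70 mm wide, rising towards -x (its own) to about 65 mm, and a 12 mm high front lip that keeps the plaque's foot from sliding
- rack: fixed grooved wooden rack, 160 mm (own x) by 110 mm (own y) by 45 mm high; origin under its centre; three slots running along its y, 54 mm apart at x = -54, 0 and 54 mm, each 16 mm wide, open at both ends, floor 10 mm above the table (35 mm deep). Two slots hold standing plaques whose tops are 110 mm above the table; the third is empty
- free_slot: the empty slot of the rack: grey felt strip on its floor; origin at the centre of the slot's floor (10 mm above the table), y along the slot, x across it, z up; which of the three slots is empty varies
- screen: small printing screen lying on the table: pale wooden frame 170 mm (own x) by 140 mm (own y), bars 18 mm wide and 18 mm high, grey-green mesh across its underside, and a wooden bridge handle over its middle along own x; origin at the centre of the underside, z up; about 0.2 to 0.45 kg, balanced about the handle's centre
- screen_handle (a point): centre of the screen's bridge handle, 55 mm above the screen's underside; the handle bar runs along the screen's x for 170 mm, is 20 mm wide and 20 mm high (45 to 65 mm above the underside), on end posts, free below: grip it across its width (screen's y)
- jig: fixed grey laminate printing jig board, 200 mm (own x) by 170 mm (own y) by 12 mm, origin under its centre, with low metal corner stops (tops 17 mm above the table) around the blank; it lies on the left or right of the rack, the screen on the other side
- blank: blank pale wooden plaque lying flat in the jig, 120 mm (own x) by 100 mm (own y) by 8 mm, loose, origin at the centre of its underside 12 mm above the table, z up
- blank_top (a point): centre of the blank's top face, 20 mm above the table; the screen's underside is to hover about 10 mm above it
- racked_a: bystander: loose plaque standing in the rack, 120 mm long (own y), 100 mm high (own z), 8 mm thick (own x); origin at the middle of its lower long edge
- racked_b: bystander: loose plaque standing in the rack, 120 mm long (own y), 100 mm high (own z), 8 mm thick (own x); origin at the middle of its lower long edge
- ink_jar: bystander: ink jar, 56 mm wide, 85 mm high, origin under its centre
- ink_tin: bystander: small tin, 48 mm wide, 65 mm high, origin under its centre
- tape: bystander: roll of tape lying flat, 80 mm wide, 24 mm high, origin under its centre
- squeegee: bystander: wooden squeegee with a rubber blade lying on the table, 200 mm long (own y), 22 mm high, origin under the wooden grip
- ink_knife: bystander: spatula lying on the table, 200 mm long (own x), under 30 mm high
Mind the look-alikes: they are no part of the job. What is shaped like the plaque but turquoise or yellow is not meant.

How it is judged (in metres and radians):
On the way, in this order (a step that is already met when the one before it is completed fails the run):
1. the finished print stands on its long edge in the empty slot, let go (x of plaque_mid in the frame of free_slot between -0.01 and 0.01 m and y of plaque_mid in the frame of free_slot between -0.025 and 0.025 m and z of plaque_mid in the frame of free_slot between 0.042 and 0.058 m and angle between the z axis of plaque and the z axis of free_slot, either way round below 0.3 rad and angle between the y axis of plaque and the y axis of free_slot, either way round below 0.2 rad and contact force between plaque and the fingers below 0.05 N and linear speed of plaque below 0.03 m/s), for 0.3 s.
2. the held screen passes above the rack, clear of the standing plaques (x of screen in the frame of rack between -0.1 and 0.1 m and y of screen in the frame of rack between -0.1 and 0.1 m and height (world z) of screen above 0.112 m and contact force between screen and the fingers above 0.5 N), for 0.05 s.
At the end, for the whole second after the job is handed in: Screen held at rest, underside 4-20 mm above the blank, centre within 9 mm, long sides within 0.09 rad, tilt under 0.07 rad, touching neither blank nor jig; print released on its long edge in the empty slot (10 mm across, 25 mm along, 8 mm in height, 0.3 rad lean); blank within 12 mm of its start (all of step 1 and horizontal distance between screen and blank_top below 0.009 m and z of screen in the frame of blank_top between 0.004 and 0.02 m and angle between the x axis of screen and the x axis of blank, either way round below 0.09 rad and angle between screen's own z axis and vertical below 0.07 rad and contact force between screen and blank below 0.05 N and contact force between screen and jig below 0.05 N and contact force between screen and the fingers above 1 N and linear speed of screen below 0.02 m/s and distance of blank from where it was at the start of the episode below 0.012 m); the arm keeps its last pose, push and grip.
It fails at once if the screen touches the blank or the jig (contact force between screen and blank above 0.5 N or contact force between screen and jig above 0.5 N).
It fails at once if a bystander is moved by more than 25 mm or a racked plaque tips over (distance of any of racked_a, racked_b, ink_jar, ink_tin, tape, squeegee, ink_knife from where it was at the start of the episode above 0.025 m or angle between any of racked_a, racked_b's own z axis and vertical above 0.5 rad).
It also fails if it takes over 64 s, if anything falls off the work surface, if the arm or the gripper's body presses on something with over 40 N, if the wrist force passes 120 N, or if a joint passes its speed limit or range.

ROBOT

A 7-joint arm with a two-finger parallel gripper is mounted at the origin on the work surface. World frame = base frame: x ahead of the robot, y to its left, z up, the work surface at z = 0. Lengths are in mm, angles in rad, forces in N, time in s.
With the tool pointing down it reaches from about 400 to 875 mm from the base axis. Payload 4.4 kg.
Tool frame: the origin (TCP) lies midway between the tips of the shut fingers; the grasp point (between the pads) lies ctrl.pinch_z behind it (ctrl.pinch_z is the distance from the TCP to the grasp point, in mm); z points along the fingers, y is the direction in which the jaws open and shut (so a half turn about z gives the same grasp; the last joint's range is limited). The gripper opens to 85 mm and grips with 20 to 120 N. Pads are 22 mm wide; open, the fingers measure 114 mm over their backs; the gripper's body (76 mm by 85 mm) begins 54 mm behind the grasp point. The pads swing forward as they close: fully open they stand 13 mm farther back than shut.
Start: joints at [1.107, 0.628, 0.038, 1.517, -0.027, 0.996, -0.02], TCP at [251.832, -599.248, 231.313] pointing down, gripper open.
Joint ranges: [-3.06, 3.06], [-0.37, 2.12], [-1.25, 1.32], [0.18, 2.47], [-1.1, 4.24], [0.23, 1.98], [-2.94, 2.94]. Speed limits (rad/s): [2.57, 2.57, 3.14, 3.14, 3.14, 3.14, 3.14].

INTERFACE

Orientations are given as a unit quaternion [x, y, z, w].
In Python, from plant import ctrl gives the robot as it stands.
- The arm moves only by the tool drive_tool, never from a script. Its argument "increments" is one flat list of numbers, 5 for each row, row after row: the shift along the tool's x, y, z in m, then the turn about the tool's z in rad, then the gripper command: -1 is shut, 1 is fully open, values between are in proportion. A call has 1 to 20 rows; each row is the pose to reach, as a shift and turn from the pose commanded when the call began, along the tool's axes at that moment; what a row does not reach only later rows make up. A row lasts 1/10 s, in which the tool goes at most 50 mm and 8.59 degrees, less where a joint would pass 70% of its speed; a pose out of reach is approached as far as the arm can. A call with a gripper value outside its range is refused whole. The fingers move at their own pace and stop on an object; "newtons" is the grip in N (left out, the last holds). Time passes only in rows, so rows that repeat a pose let the fingers close. It gives the time, the measured TCP pose, the force and the opening at its end, in the units of the state.
- ctrl.read_state(): the state, without advancing time (a new reading comes with each control period).
- ctrl.camera(name): name is "side" or "top"; returns a dict with "frame" (480x640x3 uint8, blue, green, red), "fov_y" (degrees; the focal length in pixels is half the picture's height over the tangent of half this angle, whatever the lens; pixels are square), "cx", "cy" (the principal point, pixels), "R" (3x3) and "t" (3): a world point X has camera coordinates R X + t. Camera axes: x right, y down, z forward; pixel columns grow to the right and rows downward; lengths in mm; the calibration is good to about 2 mm. A picture is of the moment at which its call begins. There is no depth.
- ctrl.sign_off(): hands the job in, once; it reports no verdict.
The state is a dict: "clock": time; "joints": joint angles; "dq": joint speeds; "joint_efforts": joint torques, N m; "ee_pos": TCP position; "tool_rot": TCP orientation; "force": force on the tool from outside, world axes, zero at the start; "wrist_torque": the same for the moment, N m; "opening": opening from 0.0 (shut) to 1.0 (fully open).
Only numpy, scipy, OpenCV 4.12 (cv2) and the standard library are available. Lean on these libraries where they do the work, as an engineer would, in place of code of your own. Each camera call takes 0.05 s, during which the arm holds its last target. There are 200 camera calls.

## Working session

There is one attempt and no reset: what is moved stays moved. The work goes in short steps, Python scripts to look and compute and a tool call to move; the robot and the scene stay as the last step left them, time stands still between calls to the robot, and variables do not carry over. Pictures are saved under pics/ and viewed, about 8 in all and at most 12, crops included, and the job is handed in when it is done.

Besides the shell and the picture viewer there is one more tool, called by a JSON object that holds its "name" and its "arguments". drive_tool: Moves the arm, as the interface text tells. Its arguments: {"type":"object","properties":{"increments":{"type":"array","items":{"type":"number"}},"newtons":{"type":"number"}},"required":["increments"]}

```bash
ls; mkdir -p pics; python3 - <<'E'
from plant import ctrl
import cv2,pickle
print(ctrl.read_state(), ctrl.pinch_z)
d={}
for n in("top","side"):
    c=ctrl.camera(n); d[n]=c; cv2.imwrite(f"pics/{n}0.png",c["frame"]); print(n,{k:v for k,v in c.items() if k!="frame"})
pickle.dump(d,open("c0.pkl","wb"))
E
```

```text
pics
{'clock': 0.0, 'joints': array([ 1.10723052,  0.629347  ,  0.03841952,  1.51837219, -0.02700302,
        0.99626745, -0.0200363 ]), 'dq': array([ 4.74352066e-04,  1.09721943e-03,  7.07863002e-04, -2.37179099e-04,
        4.90119984e-04,  6.07436403e-04, -2.98695825e-05]), 'joint_efforts': array([ 1.35126456e-04, -5.63393247e+01,  1.22652121e+00, -1.93441164e+01,
        1.11880770e-02,  1.06397975e-02,  1.28482611e-05]), 'ee_pos': array([ 251.58427552, -598.66786567,  230.3867509 ]), 'tool_rot': array([ 9.80289432e-01,  1.97564545e-01, -1.89848557e-04, -9.18977318e-04]), 'force': array([-0.31940687,  0.15299513, -0.05271059]), 'wrist_torque': array([ 0.04876818,  0.03419003, -0.03426484]), 'opening': 0.998757337501314} 18.700000000000003
top {'fov_y': 42.69428926922008, 'cx': 322.4934522389449, 'cy': 233.54039603111244, 'R': array([[-0.10265987, -0.99470198, -0.00537812],
       [-0.97123912,  0.10140315, -0.21543441],
       [ 0.21483839, -0.01689303, -0.9765035 ]]), 't': array([ -43.84159222,  509.5821855 , 1498.73826194])}
side {'fov_y': 49.0200599838249, 'cx': 322.41769339929584, 'cy': 242.50436314051953, 'R': array([[-0.98911368, -0.14574512, -0.02030988],
       [-0.05824608,  0.51450909, -0.85550441],
       [ 0.13513521, -0.84500814, -0.51739706]]), 't': array([ 458.29263575,  120.7023596 , 1114.3767352 ])}
```

View pics/top0.png

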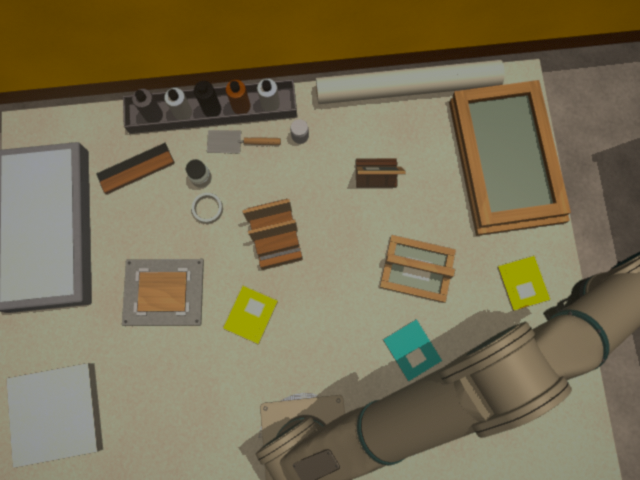

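View pics/side0.png

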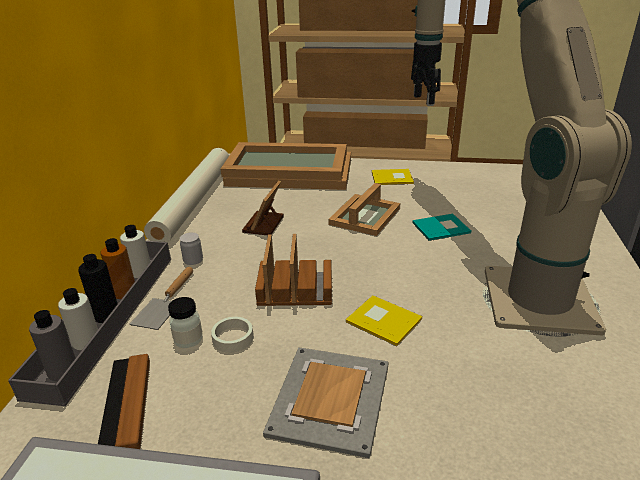

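Top view: rack at (273,233), with plaques in the two far slots and the slot nearest the robot empty. Stand with the print at (378,172), screen (418,268), jig with blank (163,292). Look-alikes, which I'll leave alone: yellow plaques at (250,315) and (524,283), turquoise (412,350), racked plaques (268,212) and (272,232), and the big framed screen (510,155). I choose the plaque on the stand at (378,172) and the small screen at (418,268). The side view agrees: plaque (267,207), felt slot (323,285).

```bash
python3 - <<'E'
import cv2,pickle,numpy as np
d=pickle.load(open("c0.pkl","rb"))
def crop(n,x,y,w,h,s):
    return cv2.resize(d[n]["frame"][y:y+h,x:x+w],None,fx=s,fy=s,interpolation=cv2.INTER_CUBIC)
# 4 tiles 400x300 each, scale 4 =100x75 
T=[crop("top",340,135,100,75,4),crop("side",215,170,100,75,4),crop("top",225,195,100,75,4),crop("side",245,228,100,75,4)]
T=[cv2.convertScaleAbs(t,alpha=1.3,beta=20) for t in T]
cv2.imwrite("pics/a.png",np.vstack([np.hstack(T[:2]),np.hstack(T[2:])]))
T=[crop("top",370,230,100,75,4),crop("side",320,175,100,75,4),crop("top",113,255,100,75,4),crop("side",260,345,133,100,3)]
T[3]=T[3][:300,:400]; T[3]=np.pad(T[3],((0,0),(0,400-T[3].shape[1]),(0,0)))
cv2.imwrite("pics/b.png",np.vstack([np.hstack(T[:2]),np.hstack(T[2:])]))
E
```

```text
(no output)
```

View pics/a.png

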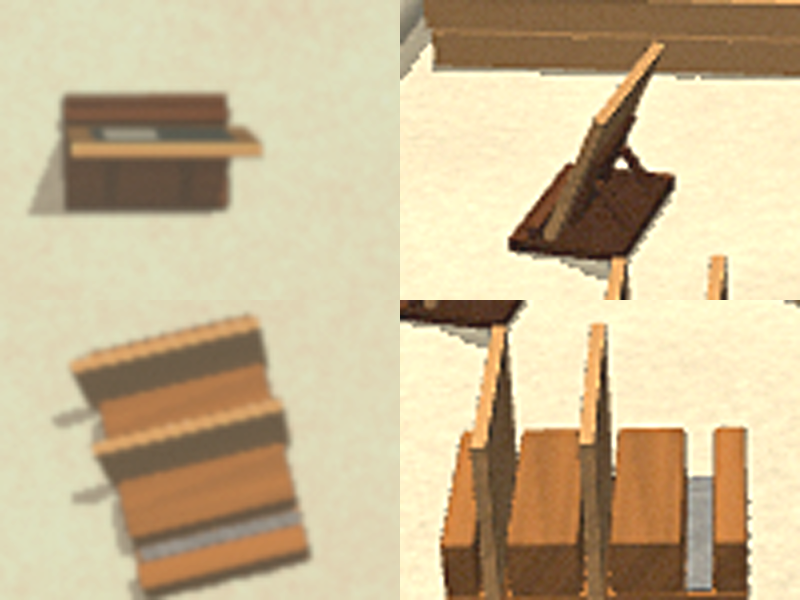

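View pics/b.png

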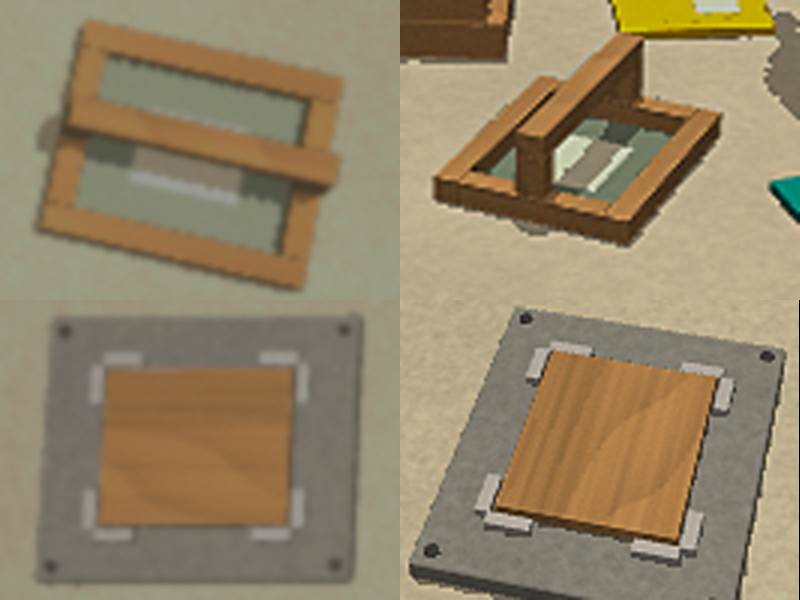

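```bash
cat > h.py <<'E'
import cv2,pickle,numpy as np
from scipy.optimize import least_squares
from scipy.spatial.transform import Rotation as Ro
d=pickle.load(open("c0.pkl","rb"))
def proj(n,X):
    c=d[n]; f=240/np.tan(np.radians(c["fov_y"]/2)); p=np.atleast_2d(X)@c["R"].T+c["t"]
    return np.c_[c["cx"]+f*p[:,0]/p[:,2],c["cy"]+f*p[:,1]/p[:,2]]
def tile(x,y,ox,oy,s=4): return ((x+.5)/s-.5+ox,(y+.5)/s-.5+oy)
def world(p,M):  # p=x,y,yaw[,z,tilt]
    p=list(p)+[0,0][len(p)-3:]
    return M@(Ro.from_euler("ZY",[p[2],p[4]]).as_matrix().T)+[p[0],p[1],p[3]]
def fit(obs,p0):
    # obs: list (cam, model pt, pixel)
    M=np.array([o[1] for o in obs],float); U=np.array([o[2] for o in obs])
    def r(p):
        W=world(p,M); return np.concatenate([proj(o[0],w)[0]-u for o,w,u in zip(obs,W,U)])
    s=least_squares(r,p0,x_scale=[100,100,.3,100,.3][:len(p0)],loss="soft_l1"); return s.x,r(s.x).reshape(-1,2)
E
cat > fit.py <<'E'
from h import *
t1=lambda x,y:tile(x,y,340,135); s1=lambda x,y:tile(x-400,y,215,170)
t2=lambda x,y:tile(x,y-300,225,195); s2=lambda x,y:tile(x-400,y-300,245,228)
t3=lambda x,y:tile(x,y,370,230); s3=lambda x,y:tile(x-400,y,320,175)
t4=lambda x,y:tile(x,y-300,113,255); s4=lambda x,y:tile(x-400,y-300,260,345,3)
O={}
O["rack"]=([("side",(80,55,45),s2(443,545)),("side",(-80,55,45),s2(747,545)),("side",(-80,-55,45),s2(747,428)),
 ("side",(-46,55,45),s2(685,543)),("side",(-62,55,45),s2(713,543)),("side",(-46,-55,45),s2(685,430)),("side",(-62,-55,45),s2(714,428)),
 ("top",(-62,55,45),t2(137,560)),("top",(-62,-55,45),t2(303,527))],[550,50,.2])
O["screen"]=([("top",(-85,-70,18),t3(342,78)),("top",(85,-70,18),t3(85,20)),("top",(85,70,18),t3(38,228)),
 ("side",(85,-70,18),s3(434,180)),("side",(85,70,18),s3(620,220)),("side",(-85,70,18),s3(720,115)),
 ("side",(85,-10,65),s3(520,135)),("side",(-85,-10,65),s3(618,38)),("side",(-85,10,65),s3(643,42))],[430,-300,1.4])
O["blank"]=([("top",(60,-50,8),t4(104,367)),("top",(-60,-50,8),t4(293,367)),("top",(-60,50,8),t4(290,524)),("top",(60,50,8),t4(98,525)),
 ("side",(60,-50,8),s4(497,508)),("side",(-60,-50,8),s4(553,350)),("side",(-60,50,8),s4(718,377)),("side",(60,50,8),s4(680,540))],[400,350,1.57])
for o in O["blank"][0]: pass
O["blank"]=([(c,(m[0],m[1],20),u) for c,m,u in O["blank"][0]],O["blank"][1])
O["jig"]=([("top",(100,-85,12),t4(52,318)),("top",(-100,-85,12),t4(362,314)),("top",(-100,85,12),t4(352,580)),("top",(100,85,12),t4(38,582))],[400,350,1.57])
O["stand"]=([("top",(40,55,10),t1(64,95)),("top",(40,-55,10),t1(228,95)),("top",(-40,-55,10),t1(228,210)),("top",(-40,55,10),t1(66,210)),
  ("side",(40,55,10),s1(510,240)),("side",(-40,55,10),s1(628,256)),("side",(-40,-55,10),s1(674,178))],[650,-200,0])
O["plaque"]=([("top",(-4,60,100),t1(70,157)),("top",(-4,-60,100),t1(262,156)),("side",(4,60,100),s1(595,124)),("side",(-4,60,100),s1(606,127)),
 ("side",(4,-60,100),s1(655,42)),("side",(-4,-60,100),s1(663,46)),("side",(4,60,0),s1(545,236)),("side",(-4,60,0),s1(556,239))],[650,-200,0,10,-.43])
B={"rack":[(x,y,45) for x in(-80,-62,-46,80) for y in(-55,55)],"screen":[(x,y,z) for z,b in((18,70),(65,10)) for x in(-85,85) for y in(-b,b)],
 "blank":[(x,y,20) for x in(-60,60) for y in(-50,50)],"jig":[(x,y,12) for x in(-100,100) for y in(-85,85)],"stand":[(x,y,10) for x in(-40,40) for y in(-55,55)],
 "plaque":[(x,y,z) for x in(-4,4) for y in(-60,60) for z in(0,100)]}
P={}
im={n:cv2.convertScaleAbs(cv2.resize(d[n]["frame"],None,fx=4,fy=4,interpolation=cv2.INTER_CUBIC),alpha=1.2) for n in d}
for k,(o,p0) in O.items():
    P[k],r=fit(o,p0); print(k,P[k].round(3)); print(r.round(1).tolist())
    for n in d:
        for u in proj(n,world(P[k],np.array(B[k],float))): cv2.circle(im[n],tuple(int(v) for v in 4*u+1.5),3,(0,255,255),-1)
pickle.dump(P,open("P.pkl","wb"))
def cr(n,x,y): return im[n][4*y:4*y+300,4*x:4*x+400]
A=[cr("top",340,135),cr("side",215,170),cr("top",225,195),cr("side",245,238),cr("top",370,230),cr("side",320,175)]
cv2.imwrite("pics/o.png",cv2.resize(np.vstack([np.hstack(A[i:i+2]) for i in(0,2,4)]),(533,600)) if 0 else np.vstack([np.hstack(A[:2]),np.hstack(A[2:4])]))
cv2.imwrite("pics/o2.png",np.hstack(A[4:]))
E
python3 fit.py
```

```text
rack [5.19179e+02 2.87480e+01 1.38000e-01]
[[-0.9, 0.1], [0.3, -0.8], [-0.0, -0.5], [-0.6, -0.1], [0.1, -0.2], [0.4, -0.9], [0.2, -0.4], [-1.6, 1.7], [-0.7, -0.3]]
screen [ 395.22  -328.431    1.232]
[[-0.1, 0.5], [-0.5, -0.0], [-0.3, 0.3], [-0.7, -0.8], [1.5, 0.6], [0.2, -0.4], [-1.7, -0.7], [-0.2, -1.7], [0.1, -1.4]]
blank [401.925 326.319   1.483]
[[-0.1, 1.3], [-0.4, 0.6], [-1.0, 0.6], [-0.5, 1.0], [-0.6, -0.9], [-0.5, -0.2], [-0.2, -0.6], [-0.2, -0.6]]
jig [403.797 323.991   1.478]
[[0.1, -0.2], [-0.0, 0.0], [0.3, -0.1], [-0.4, 0.2]]
stand [ 6.61934e+02 -2.55966e+02 -9.80000e-02]
[[-0.4, 0.4], [-0.3, 0.2], [0.6, 0.1], [-0.4, 0.4], [-0.5, -0.3], [-1.0, -1.1], [0.4, -1.2]]
plaque [ 6.72983e+02 -2.61977e+02 -9.30000e-02  1.15190e+01 -4.34000e-01]
[[0.3, 1.0], [0.2, 0.8], [-0.3, -1.2], [-0.2, -0.5], [-0.5, -0.3], [0.1, 0.0], [-0.3, 0.6], [-0.4, 1.3]]
```

View pics/o.png

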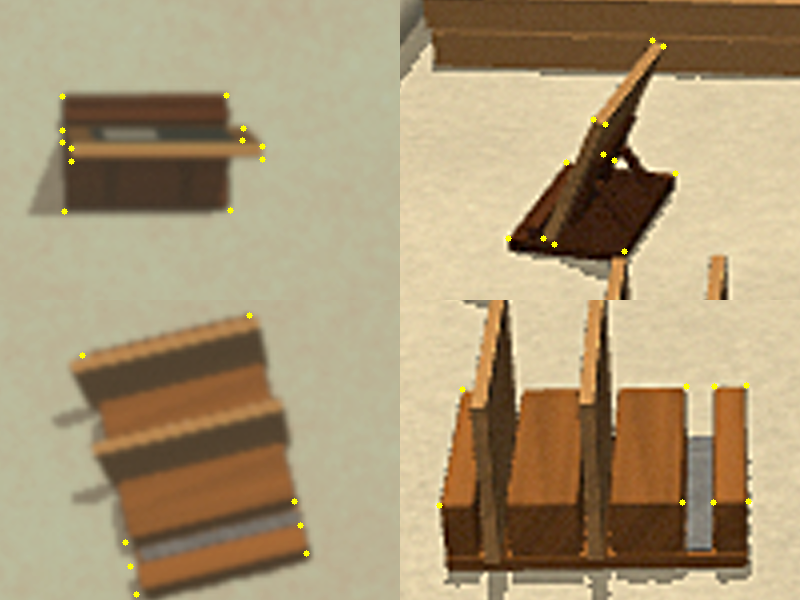

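Overlay: fitted corners lie on the stand, plaque (25° lean, foot z≈11.5 as expected) and rack. The rack shows about 1 px disagreement between the cameras, to be refined up close. The empty slot is at rack x=-54, next to the robot. Next I compute the move to above the plaque.

```bash
cat >> h.py <<'E'
def go(x,y,z,th):
    from plant import ctrl
    s=ctrl.read_state(); m=Ro.from_quat(s["tool_rot"]).as_matrix()
    t0=np.arctan2(m[1,0],m[0,0]); v=m.T@(np.array([x,y,z])-s["ee_pos"])/1000
    a=-(th-t0); print("t",round(s["clock"],2),"pos",s["ee_pos"].round(1),"yaw",round(t0,4),"tilt",np.arccos(-m[2,2]).round(4),"F",s["force"].round(1),"open",round(s["opening"],3)); print("inc",v.round(4),round((a+np.pi/2)%np.pi-np.pi/2,4))
E
python3 -c "
from h import *
go(637,-258.5,170,1.478)"
```

```text
t 0.1 pos [ 251.6 -598.7  230.5] yaw 0.3978 tilt 0.0017 F [ 0.3 -0.7  0.4] open 1.001
inc [ 0.4871 -0.1643  0.0608] -1.0802
```

{"name": "drive_tool", "arguments": {"increments": [0.02,-0.007,0.003,-0.04,0.4,0.06,-0.02,0.008,-0.13,0.4,0.1,-0.034,0.012,-0.22,0.4,0.14,-0.047,0.018,-0.31,0.4,0.18,-0.061,0.023,-0.4,0.4,0.22,-0.074,0.028,-0.49,0.4,0.26,-0.088,0.033,-0.58,0.4,0.3,-0.101,0.038,-0.67,0.4,0.34,-0.115,0.043,-0.76,0.4,0.38,-0.128,0.048,-0.85,0.4,0.42,-0.142,0.053,-0.94,0.4,0.45,-0.152,0.057,-1.01,0.4,0.475,-0.16,0.06,-1.06,0.4,0.487,-0.164,0.061,-1.08,0.4,0.487,-0.164,0.061,-1.08,0.4,0.487,-0.164,0.061,-1.08,0.4,0.487,-0.164,0.061,-1.08,0.4], "newtons": 40}}

```text
clock: 1.8
ee_pos: [635.8, -261.5, 170.5]
tool_rot: [0.74, 0.672, -0.001, 0.0]
force: [0.1, 1.0, 0.5]
opening: 0.702
```

```bash
python3 -c "
from h import *
go(637,-258.5,78,1.478)"
```

```text
t 1.8 pos [ 635.8 -261.5  170.5] yaw 1.4749 tilt 0.0018 F [0.1 1.  0.5] open 0.702
inc [0.0033 0.001  0.0925] -0.0031
```

{"name": "drive_tool", "arguments": {"increments": [0.003,0.001,0.02,0,0.4,0.003,0.001,0.045,0,0.4,0.003,0.001,0.06,0,0.4,0.003,0.001,0.06,0,0.4]}}

```text
clock: 2.2
ee_pos: [636.0, -257.3, 108.0]
tool_rot: [0.74, 0.673, -0.002, -0.002]
force: [-0.9, -0.2, 0.8]
opening: 0.7
```

```bash
cat > look.py <<'E'
import sys; from h import *
from plant import ctrl
name=sys.argv[1]; T=[]; s=5
for a in sys.argv[2:]:
    n,x,y=a.split(","); x,y=int(x),int(y); f=ctrl.camera(n)["frame"][y:y+110,x:x+80]
    T.append(cv2.convertScaleAbs(cv2.resize(f,None,fx=s,fy=s,interpolation=cv2.INTER_CUBIC),alpha=1.3,beta=20))
cv2.imwrite(f"pics/{name}.png",np.hstack(T))
E
python3 look.py g1 side,220,120 top,340,115
python3 -c "
from h import *
go(637,-258.5,78,1.478)"
```

```text
t 2.3 pos [ 638.4 -257.4  110.7] yaw 1.4766 tilt 0.0004 F [ 0.6 -0.   0.5] open 0.699
inc [-0.0013 -0.0013  0.0327] -0.0014
```

View pics/g1.png

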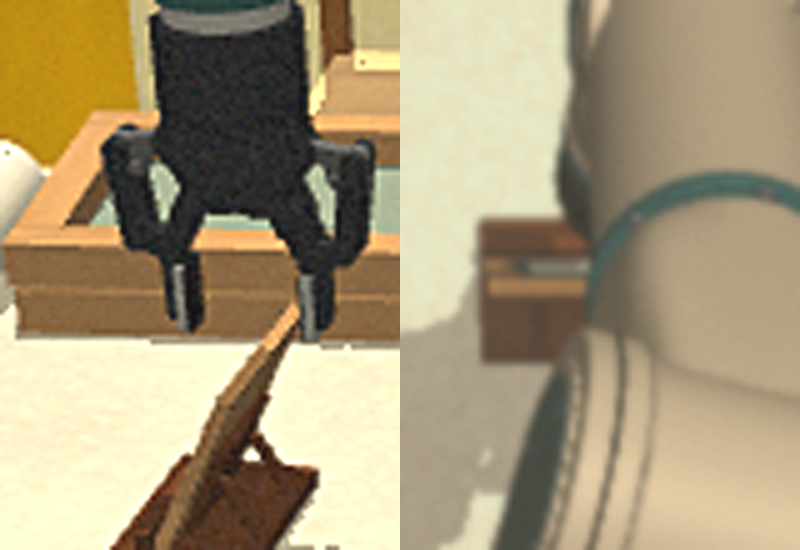

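Side view: the open fingers (185,320)/(312,335) straddle the plaque's top edge (midpoint about (260,352)), with the right finger behind its back. I descend, narrow the jaws and tip the plaque upright against the lip.

{"name": "drive_tool", "arguments": {"increments": [-0.001,-0.001,0.012,0,0.4,-0.001,-0.001,0.025,0,0.4,-0.001,-0.001,0.033,0,0.4,-0.001,-0.001,0.033,0,0.2,-0.001,-0.001,0.033,0,0.0,-0.001,-0.001,0.033,0,-0.1,-0.001,-0.001,0.033,0,-0.1]}}

```text
clock: 3.0
ee_pos: [637.9, -257.5, 77.8]
tool_rot: [0.739, 0.673, 0.0, 0.0]
force: [0.9, 0.6, -0.2]
opening: 0.45
```

```bash
python3 -c "
from h import *
go(672,-262,78,1.478)"
```

```text
t 3.0 pos [ 637.9 -257.5   77.8] yaw 1.4778 tilt 0.0009 F [ 0.9  0.6 -0.2] open 0.45
inc [-0.0013  0.0344 -0.0001] -0.0002
```

{"name": "drive_tool", "arguments": {"increments": [0,0.004,0,0,-0.1,0,0.008,0,0,-0.1,0,0.012,0,0,-0.1,0,0.016,0,0,-0.1,-0.001,0.02,0,0,-0.1,-0.001,0.024,0,0,-0.1,-0.001,0.028,0,0,-0.1,-0.001,0.032,0,0,-0.1,-0.001,0.034,0,0,-0.1,-0.001,0.034,0,0,-0.1]}}

```text
clock: 4.0
ee_pos: [671.6, -261.5, 77.3]
tool_rot: [0.739, 0.674, 0.0, 0.0]
force: [-0.4, -0.0, -0.1]
opening: 0.449
```

```bash
python3 look.py g2 side,220,120 top,340,115
python3 -c "
from h import *
go(672,-262,78,1.478)"
```

```text
t 4.1 pos [ 671.1 -261.5   77.3] yaw 1.4777 tilt 0.0002 F [ 0.4 -0.1 -0.4] open 0.452
inc [-0.0004  0.0009 -0.0007] -0.0003
```

View pics/g2.png

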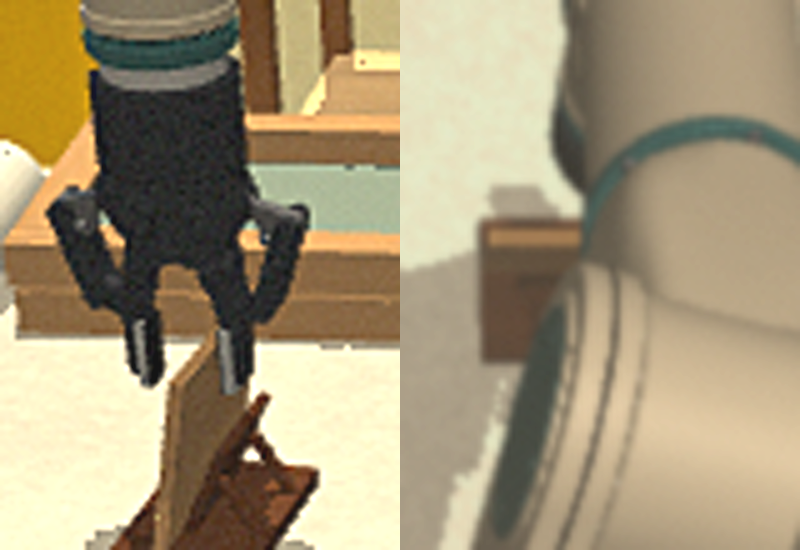

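The plaque now stands almost upright between the fingers, its near edge at (175,380)–(165,545). Closing and lifting.

{"name": "drive_tool", "arguments": {"increments": [0,0.001,0,0,-0.3,0,0.001,0,0,-0.5,0,0.001,0,0,-0.7,0,0.001,0,0,-1,0,0.001,0,0,-1,0,0.001,0,0,-1,0,0.001,0,0,-1,0,0.001,0,0,-1,0,0.001,-0.005,0,-1,0,0.001,-0.015,0,-1,0,0.001,-0.03,0,-1,0,0.001,-0.05,0,-1,0,0.001,-0.075,0,-1,0,0.001,-0.09,0,-1,0,0.001,-0.1,0,-1,0,0.001,-0.1,0,-1,0,0.001,-0.1,0,-1], "newtons": 50}}

```text
clock: 5.8
ee_pos: [671.6, -261.5, 176.8]
tool_rot: [0.739, 0.673, -0.0, -0.001]
force: [0.2, -0.0, -2.0]
opening: 0.087
```

```bash
python3 look.py g3 side,220,100 top,340,95
python3 -c "
from h import *
go(465.7,21.3,178,1.709)"
```

```text
t 5.9 pos [ 671.3 -261.4  175.9] yaw 1.4778 tilt 0.0026 F [ 0.2  0.3 -1.7] open 0.086
inc [ 0.2624 -0.231  -0.0014] -0.2312
```

View pics/g3.png

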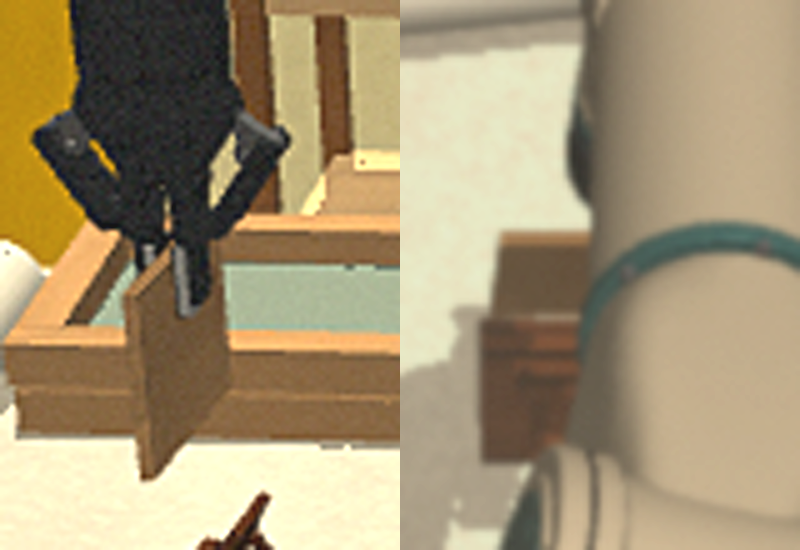

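Held plaque hangs upright (near edge (130,290)–(145,475)) and the opening reads 7.4 mm. Next, the transit high to above the slot.

{"name": "drive_tool", "arguments": {"increments": [0.005,-0.004,-0.02,-0.005,-1,0.02,-0.018,-0.038,-0.018,-1,0.04,-0.035,-0.042,-0.035,-1,0.06,-0.053,-0.042,-0.053,-1,0.08,-0.07,-0.042,-0.07,-1,0.1,-0.088,-0.042,-0.088,-1,0.12,-0.106,-0.042,-0.106,-1,0.14,-0.123,-0.042,-0.123,-1,0.16,-0.141,-0.042,-0.141,-1,0.18,-0.158,-0.042,-0.159,-1,0.2,-0.176,-0.042,-0.176,-1,0.22,-0.194,-0.042,-0.194,-1,0.24,-0.211,-0.042,-0.211,-1,0.253,-0.223,-0.042,-0.223,-1,0.26,-0.229,-0.042,-0.229,-1,0.262,-0.231,-0.042,-0.231,-1,0.262,-0.231,-0.042,-0.231,-1,0.262,-0.231,-0.042,-0.231,-1]}}

```text
clock: 7.7
ee_pos: [467.3, 19.7, 219.3]
tool_rot: [0.657, 0.754, 0.0, 0.0]
force: [0.2, 0.4, -1.0]
opening: 0.086
```

```bash
python3 -c "
from h import *
go(465.7,21.3,135,1.709)"
```

```text
t 7.7 pos [467.3  19.7 219.3] yaw 1.7072 tilt 0.0007 F [ 0.2  0.4 -1. ] open 0.086
inc [ 0.0018 -0.0014  0.0843] -0.0018
```

{"name": "drive_tool", "arguments": {"increments": [0.002,-0.001,0.02,-0.002,-1,0.002,-0.001,0.045,-0.002,-1,0.002,-0.001,0.07,-0.002,-1,0.002,-0.001,0.085,-0.002,-1,0.002,-0.001,0.094,-0.002,-1,0.002,-0.001,0.096,-0.002,-1,0.002,-0.001,0.096,-0.002,-1]}}

```text
clock: 8.4
ee_pos: [465.7, 22.3, 123.4]
tool_rot: [0.656, 0.755, 0.0, 0.0]
force: [-0.7, -0.1, -1.1]
opening: 0.089
```

```bash
python3 look.py r1 side,275,190 top,235,185
python3 -c "
from h import *
go(465.7,21.3,78,1.709)"
```

```text
t 8.5 pos [466.   22.5 124. ] yaw 1.7105 tilt 0.0016 F [ 0.4  1.  -0.9] open 0.083
inc [-0.0011 -0.0006  0.046 ] 0.0015
```

View pics/r1.png

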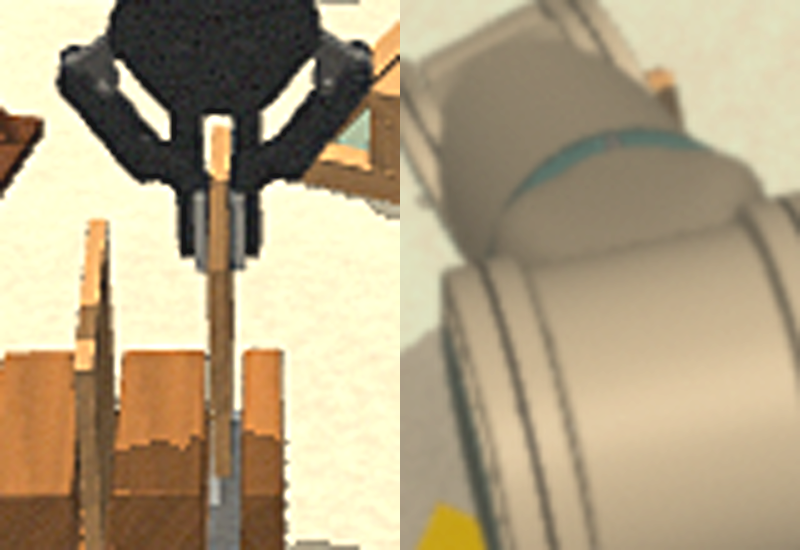

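Side view: the plaque's lower near edge (centre (223,480)) sits over the slot mouth (205–243, centre 224), upright and parallel. Lowering.

{"name": "drive_tool", "arguments": {"increments": [-0.001,0,0.006,0,-1,-0.001,0,0.012,0,-1,-0.001,0,0.018,0,-1,-0.001,0,0.024,0,-1,-0.001,0,0.03,0,-1,-0.001,0,0.036,0,-1,-0.001,0,0.041,0,-1,-0.001,0,0.041,0,-1,-0.001,0,0.041,0,-1]}}

```text
clock: 9.4
ee_pos: [465.4, 21.6, 82.2]
tool_rot: [0.656, 0.755, -0.0, -0.0]
force: [-0.6, 0.2, -1.6]
opening: 0.084
```

```bash
python3 -c "
from h import *
go(465.7,21.3,78,1.709)"
```

```text
t 9.4 pos [465.4  21.6  82.2] yaw 1.7109 tilt 0.0002 F [-0.6  0.2 -1.6] open 0.084
inc [-0.0003  0.0003  0.0042] 0.0019
```

{"name": "drive_tool", "arguments": {"increments": [0,0,0.002,0,-1,0,0,0.004,0,-1,0,0,0.004,0,-1]}}

```text
clock: 9.7
ee_pos: [465.4, 21.5, 78.2]
tool_rot: [0.656, 0.755, -0.0, -0.0]
force: [0.7, -0.6, -1.2]
opening: 0.089
```

```bash
python3 look.py r2 side,275,190 side,325,165
python3 -c "
from h import *
go(465.7,21.3,78,1.709)"
```

```text
t 9.8 pos [465.5  21.5  78.3] yaw 1.7108 tilt 0.0001 F [ 0.1  0.2 -1.7] open 0.09
inc [-0.0002  0.0002  0.0003] 0.0018
```

View pics/r2.png

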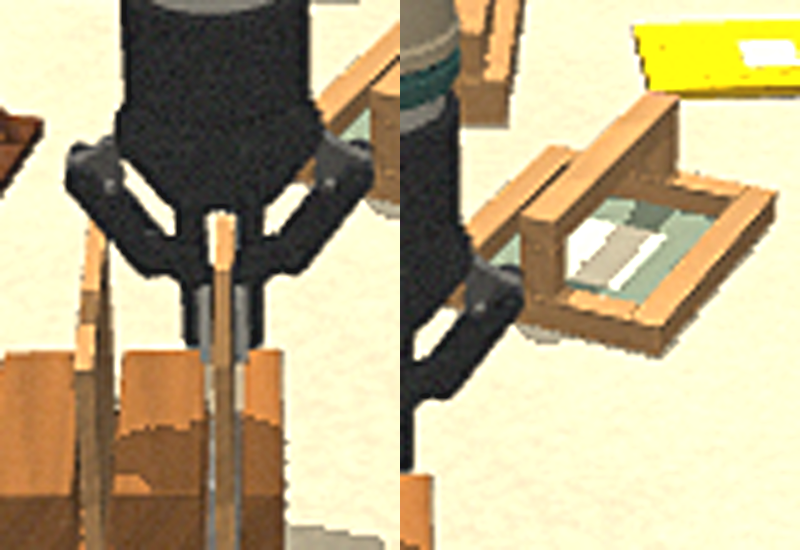

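The plaque is in the slot, centred at (226,500). I lower the last millimetres until the force shows contact.

{"name": "drive_tool", "arguments": {"increments": [0,0,0.001,0,-1,0,0,0.002,0,-1,0,0,0.002,0,-1]}}

```text
clock: 10.1
ee_pos: [465.8, 21.5, 77.3]
tool_rot: [0.656, 0.755, 0.0, 0.001]
force: [-1.5, -0.8, 9.4]
opening: 0.084
```

{"name": "drive_tool", "arguments": {"increments": [0,0,0.001,0,-1,0,0,0.0015,0,-1,0,0,0.0015,0,-1]}}

```text
clock: 10.4
ee_pos: [466.1, 21.6, 77.2]
tool_rot: [0.656, 0.755, 0.001, 0.001]
force: [-4.7, -0.3, 26.8]
opening: 0.086
```

{"name": "drive_tool", "arguments": {"increments": [0,0,-0.0025,0,-1,0,0,-0.0025,0,-0.8,0,0,-0.0025,0,-0.7,0,0,-0.0025,0,-0.6,0,0,-0.0025,0,-0.5,0,0,-0.0025,0,-0.4,0,0,-0.0025,0,-0.3,0,0,-0.0025,0,-0.3,0,0,-0.0025,0,-0.3]}}

```text
clock: 11.3
ee_pos: [465.4, 21.5, 77.3]
tool_rot: [0.656, 0.755, 0.0, 0.0]
force: [0.1, -0.7, -0.4]
opening: 0.353
```

```bash
python3 -c "
from h import *
go(465.7,21.3,150,1.709)"
```

```text
t 11.3 pos [465.4  21.5  77.3] yaw 1.7108 tilt 0.0 F [ 0.1 -0.7 -0.4] open 0.353
inc [-0.0003  0.0002 -0.0727] 0.0018
```

{"name": "drive_tool", "arguments": {"increments": [0,0,-0.01,0,-0.3,0,0,-0.03,0,-0.3,0,0,-0.06,0,-0.3,0,0,-0.09,0,-0.3,0,0,-0.115,0,-0.3,0,0,-0.123,0,-0.3,0,0,-0.123,0,-0.3]}}

```text
clock: 12.0
ee_pos: [466.2, 21.5, 201.6]
tool_rot: [0.656, 0.755, 0.001, 0.001]
force: [-0.3, 1.0, -0.2]
opening: 0.351
```

```bash
python3 look.py r3 side,275,190 side,325,165; python3 - <<'E'
from h import *
t3=lambda x,y:tile(x,y,370,230)
s=lambda x,y:tile(x-400,y,325,165,5)
T=[("top",(-85,-70,18),t3(342,78)),("top",(85,-70,18),t3(85,20)),("top",(85,70,18),t3(38,228)),
 ("top",(85,-10,65),t3(68,102)),("top",(-85,-10,65),t3(340,155))]
S=[("side",(85,-10,65),s(522,217)),("side",(85,10,65),s(553,222)),("side",(-85,10,65),s(680,98)),("side",(-85,-10,65),s(650,93)),
("side",(85,70,18),s(656,330)),("side",(-85,70,18),s(777,192)),("side",(85,70,0),s(660,356))]
for o in(T,S,T+S):
    p,r=fit(o,[395,-328,1.23]); print(p.round(3)); print(r.round(1).tolist())
go(396,-328,200,1.232)
E
```

```text
[ 395.47  -329.049    1.242]
[[-0.1, -0.0], [-0.6, 0.1], [0.1, 0.5], [0.8, -1.5], [-0.1, 0.3]]
[ 394.2   -327.717    1.232]
[[-0.7, -0.2], [0.2, 0.3], [0.3, -0.3], [-0.4, -0.6], [0.7, -0.2], [0.2, 0.1], [-0.3, 0.7]]
[ 394.79  -328.666    1.237]
[[-0.1, 0.5], [-0.5, 0.3], [-0.1, 0.6], [0.7, -1.4], [-0.2, 0.7], [-0.8, -0.4], [0.1, 0.2], [-0.1, -0.5], [-0.7, -0.8], [0.7, -0.4], [-0.1, -0.1], [-0.3, 0.5]]
t 12.1 pos [464.8  21.3 199.8] yaw 1.7106 tilt 0.0011 F [-0.5 -0.4 -0.8] open 0.35
inc [-0.3363 -0.1168 -0.    ] 0.4786
```

View pics/r3.png

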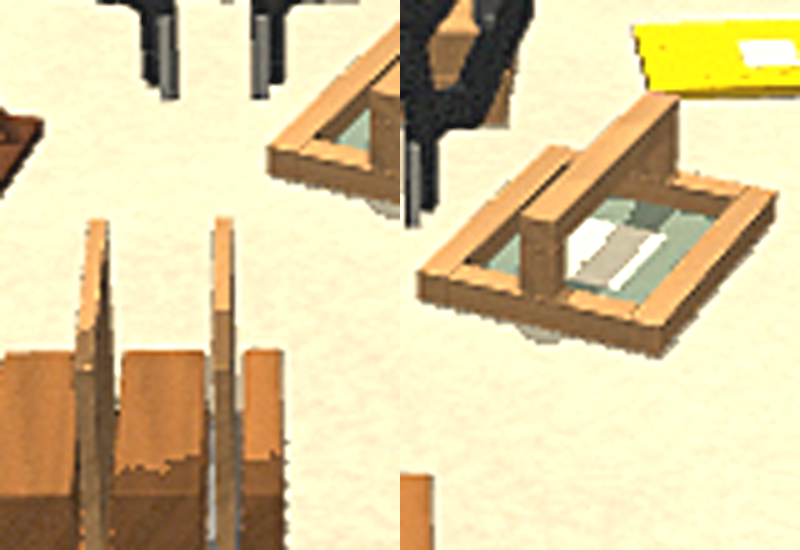

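The print stands upright in the slot at (223,300), released. The screen pose from each camera agrees within 1.5 mm. On to the screen handle.

{"name": "drive_tool", "arguments": {"increments": [-0.01,-0.003,0,0.015,0,-0.03,-0.01,0,0.045,0.4,-0.06,-0.021,0,0.085,0.4,-0.09,-0.031,0,0.13,0.4,-0.12,-0.042,0,0.17,0.4,-0.15,-0.052,0,0.21,0.4,-0.18,-0.063,0,0.255,0.4,-0.21,-0.073,0,0.3,0.4,-0.24,-0.083,0,0.34,0.4,-0.27,-0.094,0,0.38,0.4,-0.3,-0.104,0,0.425,0.4,-0.32,-0.111,0,0.455,0.4,-0.332,-0.115,0,0.47,0.4,-0.336,-0.117,0,0.474,0.4,-0.336,-0.117,0,0.474,0.4,-0.336,-0.117,0,0.474,0.4]}}

```text
clock: 13.7
ee_pos: [396.7, -326.1, 200.1]
tool_rot: [0.814, 0.581, 0.0, -0.001]
force: [0.1, 0.5, 0.4]
opening: 0.703
```

```bash
python3 -c "
from h import *
go(395,-328.5,36,1.237)"
```

```text
t 13.7 pos [ 396.7 -326.1  200.1] yaw 1.2387 tilt 0.0012 F [0.1 0.5 0.4] open 0.703
inc [-0.003  -0.0007  0.1641] 0.0017
```

{"name": "drive_tool", "arguments": {"increments": [-0.003,-0.001,0.02,0.001,0.4,-0.003,-0.001,0.05,0.001,0.4,-0.003,-0.001,0.08,0.001,0.4,-0.003,-0.001,0.105,0.001,0.4,-0.003,-0.001,0.125,0.001,0.4,-0.003,-0.001,0.14,0.001,0.4,-0.003,-0.001,0.152,0.001,0.4,-0.003,-0.001,0.16,0.001,0.4,-0.003,-0.001,0.163,0.001,0.4,-0.003,-0.001,0.163,0.001,0.4]}}

```text
clock: 14.7
ee_pos: [394.7, -329.8, 37.3]
tool_rot: [0.815, 0.579, 0.0, -0.0]
force: [0.2, -0.5, -0.6]
opening: 0.702
```

{"name": "drive_tool", "arguments": {"increments": [0,0,0,0,0,0,0,0,0,-0.3,0,0,0,0,-0.4,0,0,0,0,-0.5,0,0,0,0,-0.6,0,0,0,0,-1,0,0,0,0,-1,0,0,0,0,-1], "newtons": 80}}

```text
clock: 15.5
ee_pos: [394.7, -330.2, 37.8]
tool_rot: [0.815, 0.579, 0.0, 0.0]
force: [0.0, 0.8, 5.5]
opening: 0.219
```

```bash
python3 -c "
from h import *
go(395,-328.5,190,1.237)"
```

```text
t 15.5 pos [ 394.7 -330.2   37.8] yaw 1.2355 tilt 0.0006 F [0.  0.8 5.5] open 0.219
inc [ 0.0017 -0.0002 -0.1522] -0.0015
```

{"name": "drive_tool", "arguments": {"increments": [0,0,-0.003,0,-1,0,0,-0.01,0,-1,0,0,-0.025,0,-1,0,0,-0.045,0,-1,0,0,-0.065,0,-1,0,0,-0.09,0,-1,0,0,-0.115,0,-1,0,0,-0.14,0,-1,0,0,-0.16,0,-1,0,0,-0.172,0,-1,0,0,-0.178,0,-1,0,0,-0.178,0,-1,0,0,-0.178,0,-1]}}

```text
clock: 16.8
ee_pos: [393.9, -329.6, 214.4]
tool_rot: [0.815, 0.579, -0.0, -0.001]
force: [-0.6, -0.2, -3.4]
opening: 0.22
```

```bash
python3 look.py s1 side,300,90 side,380,90;python3 -c "
from h import *
go(485,15,217,1.36)"
```

```text
t 16.9 pos [ 393.9 -329.6  214.3] yaw 1.2359 tilt 0.0022 F [-0.7 -0.5 -3. ] open 0.223
inc [ 0.3553 -0.0273 -0.0024] -0.1241
```

{"name": "drive_tool", "arguments": {"increments": [0.005,0,-0.001,0,-1,0.017,-0.001,-0.002,-0.005,-1,0.037,-0.003,-0.002,-0.013,-1,0.06,-0.005,-0.002,-0.02,-1,0.085,-0.007,-0.002,-0.03,-1,0.11,-0.008,-0.002,-0.04,-1,0.135,-0.01,-0.002,-0.048,-1,0.16,-0.012,-0.002,-0.056,-1,0.185,-0.014,-0.002,-0.065,-1,0.21,-0.016,-0.002,-0.074,-1,0.235,-0.018,-0.002,-0.082,-1,0.26,-0.02,-0.002,-0.09,-1,0.285,-0.022,-0.002,-0.1,-1,0.31,-0.024,-0.002,-0.11,-1,0.33,-0.025,-0.002,-0.116,-1,0.345,-0.026,-0.002,-0.121,-1,0.353,-0.027,-0.002,-0.124,-1,0.355,-0.027,-0.002,-0.124,-1,0.355,-0.027,-0.002,-0.124,-1]}}

```text
clock: 18.8
ee_pos: [485.5, 13.6, 217.2]
tool_rot: [0.778, 0.629, -0.0, 0.0]
force: [-0.1, 0.1, -3.7]
opening: 0.213
```

```bash
python3 -c "
from h import *
go(402,326,215,1.482)"
```

```text
t 18.8 pos [485.5  13.6 217.2] yaw 1.3594 tilt 0.0007 F [-0.1  0.1 -3.7] open 0.213
inc [ 0.2879 -0.1472  0.0021] -0.1226
```

{"name": "drive_tool", "arguments": {"increments": [0.005,-0.002,0,-0.002,-1,0.015,-0.008,0,-0.006,-1,0.033,-0.017,0,-0.014,-1,0.054,-0.028,0,-0.023,-1,0.076,-0.039,0,-0.032,-1,0.098,-0.05,0,-0.042,-1,0.12,-0.061,0,-0.051,-1,0.142,-0.073,0,-0.06,-1,0.164,-0.084,0,-0.07,-1,0.186,-0.095,0,-0.079,-1,0.208,-0.106,0,-0.089,-1,0.23,-0.118,0,-0.098,-1,0.252,-0.129,0,-0.107,-1,0.268,-0.137,0.001,-0.114,-1,0.28,-0.143,0.002,-0.119,-1,0.286,-0.146,0.002,-0.122,-1,0.288,-0.147,0.002,-0.123,-1,0.288,-0.147,0.002,-0.123,-1,0.288,-0.147,0.002,-0.123,-1]}}

```text
clock: 20.7
ee_pos: [402.8, 325.4, 215.3]
tool_rot: [0.738, 0.675, -0.0, 0.0]
force: [0.1, 0.0, -2.5]
opening: 0.22
```

```bash
python3 -c "
from h import *
go(402,326,100,1.482)"
```

```text
t 20.7 pos [402.8 325.4 215.3] yaw 1.4812 tilt 0.001 F [ 0.1  0.  -2.5] open 0.22
inc [ 0.0007 -0.0008  0.1153] -0.0008
```

{"name": "drive_tool", "arguments": {"increments": [0.0005,-0.0005,0.01,0,-1,0.0005,-0.0005,0.03,0,-1,0.0005,-0.0005,0.05,0,-1,0.0005,-0.0005,0.07,0,-1,0.0005,-0.0005,0.088,0,-1,0.0005,-0.0005,0.105,0,-1,0.0005,-0.0005,0.118,0,-1,0.0005,-0.0005,0.127,0,-1,0.0005,-0.0005,0.131,0,-1,0.0005,-0.0005,0.131,0,-1,0.0005,-0.0005,0.131,0,-1]}}

```text
clock: 21.8
ee_pos: [402.2, 327.4, 84.8]
tool_rot: [0.738, 0.675, 0.001, 0.0]
force: [-0.0, 0.6, -3.3]
opening: 0.22
```

```bash
python3 - <<'E'
from h import *
from plant import ctrl
D=pickle.load(open("c0.pkl","rb"))
T=[]
for n,x,y in(("side",245,310),("top",103,240)):
    f=ctrl.camera(n)["frame"]; D[n+"j"]={**D[n],"frame":f}
    T.append(cv2.convertScaleAbs(cv2.resize(f[y:y+133,x:x+133 if n=="side" else x+133],None,fx=3,fy=3,interpolation=cv2.INTER_CUBIC),alpha=1.2,beta=10))
f=D["sidej"]["frame"]; a=cv2.resize(f[310:450,250:400],None,fx=4,fy=4,interpolation=cv2.INTER_CUBIC)
t=cv2.resize(D["topj"]["frame"][240:380,100:150],None,fx=4,fy=4,interpolation=cv2.INTER_CUBIC)
cv2.imwrite("pics/j1.png",cv2.convertScaleAbs(np.hstack([a,t]),alpha=1.2,beta=10))
pickle.dump(D,open("c1.pkl","wb"))
go(402,326,69,1.482)
E
```

```text
t 21.9 pos [402.3 327.4  85. ] yaw 1.4827 tilt 0.0015 F [-0.4  0.4 -3.9] open 0.22
inc [-0.0015 -0.0002  0.016 ] 0.0007
```

View pics/j1.png

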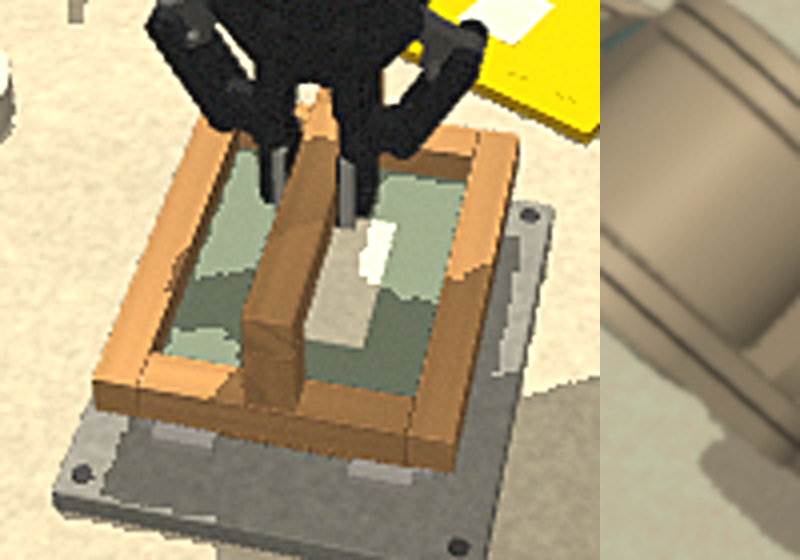

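```bash
python3 - <<'E'
from h import *
t4=lambda x,y:tile(x,y-300,113,255); s4=lambda x,y:tile(x-400,y-300,260,345,3); s=lambda x,y:tile(x,y,250,310,4)
Bt=[("top",(60,-50,20),t4(104,367)),("top",(-60,-50,20),t4(293,367)),("top",(-60,50,20),t4(290,524)),("top",(60,50,20),t4(98,525))]
Bs=[("side",(60,-50,20),s4(497,508)),("side",(-60,-50,20),s4(553,350)),("side",(-60,50,20),s4(718,377)),("side",(60,50,20),s4(680,540))]
for o in(Bt,Bs):
    p,r=fit(o,[402,326,1.48]); print("blank",p.round(3),abs(r).max().round(2))
J=[("side",(100,-85,12),s(53,493)),("side",(-100,85,12),s(554,206))]
print("jig side",fit(J,[402,326,1.48])[0].round(3))
S=[("side",(85,-70,18),s(93,382)),("side",(85,70,18),s(452,441)),("side",(85,70,0),s(453,471)),("side",(85,-70,0),s(95,410)),("side",(-85,70,18),s(518,137)),("side",(-85,-70,18),s(203,117)),
 ("side",(85,-10,65),s(243,320)),("side",(85,10,65),s(303,324))]
for z in(45.5,47.5,49.5):
    S2=[(c,(m[0],m[1],m[2]+z),u) for c,m,u in S]; p,r=fit(S2,[402,326,1.48]); print("screen z",z,p.round(3),(r**2).sum().round(2),r.round(1).tolist() if z==47.5 else "")
p,r=fit(S,[402,326,1.48,47,0]); print("free",p.round(3),(r**2).sum().round(2))
E
```

```text
blank [403.994 324.941   1.48 ] 0.55
blank [401.113 327.456   1.482] 0.3
jig side [401.756 327.307   1.479]
screen z 45.5 [402.591 327.101   1.496] 51.62 
screen z 47.5 [402.272 328.832   1.497] 55.16 [[-0.3, -0.1], [1.3, 0.1], [0.8, 0.8], [0.0, 1.0], [-0.3, -1.2], [0.5, -6.7], [-0.4, -0.7], [-2.0, 0.4]]
screen z 49.5 [401.952 330.558   1.498] 59.14 
free [ 4.03875e+02  3.21955e+02  1.50000e+00  3.75220e+01 -2.10000e-02] 28.68
```

The screen hangs over the blank: frame near edge (93,382)–(452,441), jig stops visible just outside it at (185,432) and (380,470). Side-camera fits put it about 1 mm (x) and 1.4 mm (y) off centre, which I correct while lowering slowly to ~11 mm above the blank.

{"name": "drive_tool", "arguments": {"increments": [-0.0005,-0.0002,0.002,0,-1,-0.001,-0.0005,0.005,0,-1,-0.0015,-0.0005,0.008,0,-1,-0.0015,-0.0005,0.011,0,-1,-0.0015,-0.0005,0.014,0,-1,-0.0015,-0.0005,0.0155,0,-1,-0.0015,-0.0005,0.016,0,-1,-0.0015,-0.0005,0.016,0,-1,-0.0015,-0.0005,0.016,0,-1,-0.0015,-0.0005,0.016,0,-1,-0.0015,-0.0005,0.016,0,-1]}}

```text
clock: 23.0
ee_pos: [401.3, 325.6, 68.4]
tool_rot: [0.738, 0.675, 0.0, 0.0]
force: [-0.8, 0.0, -3.1]
opening: 0.22
```

```bash
python3 - <<'E'
from h import *
from plant import ctrl
go(401.8,326,69,1.482)
A=pickle.load(open("c1.pkl","rb"))["sidej"]["frame"]; c=ctrl.camera("side")["frame"]; o=d["side"]["frame"]
print(ctrl.read_state()["dq"].round(3))
# shift of the frame's near front part between the two pictures (px), against the expected one
t=A[398:430,272:368]; r=cv2.matchTemplate(c[385:450,262:380],t,cv2.TM_CCOEFF_NORMED); _,m,_,l=cv2.minMaxLoc(r); print("shift",l[0]+262-272,l[1]+385-398,round(m,2))
P=lambda p,z:proj("side",world(p,np.array([[85,0,9.]]))+[0,0,z])[0]
print("expected",(P([401.5,327.4,1.485],31.5)-P([402.3,328.8,1.485],47.5)).round(1))
# unchanged surroundings: rack print area and bystanders, difference to start and to after release
for n,(x,y,w,h) in dict(racked=(255,230,50,75),jar=(165,295,40,55),tape=(210,315,45,40),squeegee=(95,350,60,95),knife=(130,265,65,65),tin=(178,230,28,38)).items():
    print(n,(np.abs(o[y:y+h,x:x+w].astype(int)-c[y:y+h,x:x+w]).max(2)>60).mean().round(3))
E
```

```text
t 23.0 pos [401.3 325.6  68.4] yaw 1.4828 tilt 0.0002 F [-0.8  0.  -3.1] open 0.22
inc [ 0.0004  0.0005 -0.0006] 0.0008
[-0.001  0.001 -0.001  0.001  0.002 -0.001 -0.001]
shift 1 6 0.82
expected [0.9 6.5]
racked 0.034
jar 0.0
tape 0.0
squeegee 0.0
knife 0.0
tin 0.0
```

```bash
python3 -c "
from plant import ctrl
print(ctrl.sign_off())"
```

```text
the job is handed in; nothing more can be done
None
```

I handed the job in at about 23 s of the 64 s. The print stands released in the empty slot, and the arm is holding the screen still above the blank. The sign-off gives no verdict, so the results below rest on my own checks.

**Print:** I tipped it upright against the stand's lip and gripped it by its top edge. I lowered it into the empty slot, the one nearest the robot, until the force showed contact, then let go. The picture after release shows it upright and centred across the slot. Pressing it down peaked at about 27 N.

**Screen:** I gripped it by the handle and carried it over the rack with its underside about 180 mm up.
- **Height:** its underside is about 11 mm above the blank, worked out from the tool height rather than measured directly.
- **Centring and angle:** by the side-camera fits it should be centred within about 1–2 mm and lined up within about 0.02 rad.
- **Hold:** the tool's tilt reads 0.0002 rad, the joints are at rest, and the 3 N load is the screen's weight, with no sign of touching the blank or jig.

**Checks that disagreed or fell short:**
- The two cameras differ by about 3 mm in each direction on where the blank is. I relied on the side camera for the screen relative to the blank, because the arm hid the screen from the top camera.
- One screen corner was misread (about 7 px off) and stayed in the fit; I made only a 1–1.5 mm correction from it.
- Ink jar, tape, squeegee, ink knife and tin show no change from the first picture. The area round the racked plaques differs by 3%, which I put down to the new print's shadow but did not confirm. Both looked upright when last in view.

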